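# Gauge the stud of a fume-hood stand

## Robot

A 6-joint arm with a two-finger parallel gripper is mounted at the origin on the work surface. World frame = base frame: x ahead of the robot, y to its left, z up, the work surface at z = 0. Lengths are in mm, angles in rad, forces in N, time in s.
With the tool pointing down it reaches from about 400 to 925 mm from the base axis. Payload 12.5 kg.
Tool frame: the origin (TCP) lies midway between the tips of the shut fingers; the grasp point (between the pads) lies 19 mm behind it; z points along the fingers, y is the direction in which the jaws open and shut (so a half turn about z gives the same grasp; the last joint's range is limited). The gripper opens to 95 mm and grips with 3 to 60 N. Pads are 20 mm wide; open, the fingers measure 119 mm over their backs; the gripper's body (75 mm by 180 mm) begins 59 mm behind the grasp point.
Start: joints at [-1.276, 0.491, 1.559, -0, 1.092, -0.106], TCP at [243.871, -575.477, 214.661] pointing down, gripper open.
Joint ranges: [-3.1, 3.1], [-0.84, 2.19], [0.05, 2.79], [-1.13, 4.28], [0.06, 2.93], [-2.69, 2.69]. Speed limits (rad/s): [2.22, 2.22, 2.79, 3.14, 3.14, 3.14].

## Interface

Orientations are given as [roll, pitch, yaw] about the fixed x, y, z axes, in that order (R = Rz(yaw) Ry(pitch) Rx(roll)).
In Python, from cell import * gives the robot as it stands. The module is installed in compiled form; this text tells all that it offers.
- The arm moves only by the tool carry_out, never from a script. Its argument "moves" is a list of rows, each an object of numbers: "dx", "dy", "dz": the shift along the tool's x, y, z in m; "twist": the turn about the tool's z in degrees. A call has 1 to 5 rows; each row is the pose to reach, as a shift and turn from the pose commanded when the call began, along the tool's axes at that moment; what a row does not reach only later rows make up. A row lasts 1/10 s, in which the tool goes at most 50 mm and 8.59 degrees, less where a joint would pass 70% of its speed; a pose out of reach is approached as far as the arm can. A call with a gripper value outside its range is refused whole. "grip" is the finger opening in m, from 0 to 0.0951, set as the call begins (left out, the last holds). The fingers move at their own pace and stop on an object; the grip force is fixed at half the most. Time passes only in rows, so rows that repeat a pose let the fingers close. It gives the time, the measured TCP pose, the force and the opening at its end, in the units of the state.
- state(): the state, without advancing time (a new reading comes with each control period).
- read_camera(name): name is "scene" or "top"; returns (picture, depth): 400x640x3 uint8, red, green, blue; 400x640 float32, mm along the optical axis (not along the pixel's ray), 0 where there is no reading.
- camera_info(name): a dict with "mtx" (3x3 intrinsics, pixels), "R" (3x3) and "t" (3): a world point X has camera coordinates R X + t. Camera axes: x right, y down, z forward; pixel columns grow to the right and rows downward; lengths in mm; the calibration is good to about 2 mm. A picture is of the moment at which its call begins. camera_info takes no time and is no camera call.
- job_done(): hands the job in, once; it reports no verdict.
The state is a dict: "t": time; "joints": joint angles; "qvel": joint speeds; "tau": joint torques, N m; "eef_pos": TCP position; "tcp_rot": TCP orientation; "ft_force": force on the tool from outside, world axes, zero at the start; "moment": the same for the moment, N m; "opening": opening from 0.0 (shut) to 1.0 (fully open).
Only numpy, scipy, OpenCV 4.12 (cv2) and the standard library are available. Lean on these libraries where they do the work, as an engineer would, in place of code of your own. Each camera call takes 0.05 s, during which the arm holds its last target. There are 200 camera calls.

## Task

Check the thread of the stud on the grey stand foot: lift the steel ring gauge off its white holder, set it on the stud and screw it down clockwise until it sits flat on the sprung shoulder washer and resistance to turning clearly rises, then stop: snug, not forced. Leave it there, and do not disturb the glass and bottles.

Things in the scene. Friction and masses are not known exactly. Their poses are not given: they have to be found in the camera images.
- ring_gauge: loose plain steel ring gauge, about 0.22 kg, knurled: 50 mm across, 28 mm high. Lower bore 26 mm with two opposite thread lugs (2.8 mm thick) 4 mm above the underside, reaching in to 17.6 mm across; the top 7.5 mm is a plain guide bore of 17.4 mm that slides on the stud's core. Origin: centre of its underside; z is its axis, up. It starts level on the holder.
- holder: fixed white plastic holder with a 34 x 110 mm, 5 mm thick foot plate: a round seat 36 mm across whose top is 14 mm above the bench, with a 12 mm thick centring pin 12 mm high on it. Origin: centre of its underside on the bench.
- stand: the fixed grey stand foot: a painted plate 130 x 100 x 18 mm with a steel boss 40 mm across on its middle and, rising from it, the upright threaded stud. A sprung steel washer, 42 mm across, 4 mm thick, around the foot of the stud on top of the boss is the shoulder. Origin: centre of the plate's underside, below the stud.
- shoulder (a point): on the stud's axis, level with the top of the unpressed shoulder washer, 40 mm above the bench, where the ring gauge's underside lands; z up. After the landing 0.1 to 0.2 turn of loose play follows; then the thread draws the ring, and what grips it, down onto the washer and resistance to turning rises: about 0.1 N m at 10 N; over 25 N (some 0.25 N m) is forcing it.
- seat (a joint): how far the sprung shoulder washer is pressed down (m): 0 free, at most 0.0032. It carries the ring's own weight, begins to yield at 3 N, then 8 N per mm; once the play is gone, each 0.16 rad of turning adds about 3 N. Snug is about 1 to 2 mm (11 to 19 N); forced is over 2.75 mm.
- stud_top (a point): tip of the upright stud, 45 mm above the shoulder. The core is 15.6 mm thick, tapering to 9 mm over the top 7 mm. Oiled steel, friction about 0.25.
- thread_top (a point): on the stud's axis, 19.4 mm above the shoulder, where the thread begins: coarse right-hand two-start thread, 24 mm over its crests, lead 14 mm a turn (clockwise from above = down). Set on it, the ring rests with its underside 9 to 17 mm above the shoulder, as the lugs happen to meet the thread, and turns down from there, about 0.7 to 1.2 turns to the landing, with about 1.4 mm of axial play.
- beaker: loose glass beaker, 68 mm across, 90 mm high; leave alone. Origin: centre of its underside.
- wash_bottle: loose white wash bottle, 68 mm across, 190 mm high; leave alone. Origin: centre of its underside.
- reagent_bottle: loose clear bottle with a red cap, 72 mm across, 150 mm high; leave alone. Origin: centre of its underside.
Not all that is in view belongs to the job. Of the things that look like the ring_gauge, the smallest one is meant.

How it is judged (in metres and radians):
On the way, in this order (a step that is already met when the one before it is completed fails the run):
1. the ring gauge sits over the stud on the start of its thread, level, not yet screwed down (horizontal distance between ring_gauge and shoulder below 0.004 m and z of ring_gauge in the frame of shoulder between 0.006 and 0.021 m and angle between ring_gauge's own z axis and vertical below 0.12 rad), for 0.2 s.
2. it is screwed down until it presses the sprung shoulder washer (at least 0.5 mm) (horizontal distance between ring_gauge and shoulder below 0.004 m and value of joint seat above 0.0005 m), for 0.1 s.
At the end, for the whole second after the job is handed in: the released ring gauge is screwed snug onto the shoulder washer and holds it pressed by 0.5 to 2.75 mm (7 to 25 N): underside at most 0.5 mm above the unpressed shoulder, centred within 3 mm, level within 0.06 rad, at rest (value of joint seat between 0.0005 and 0.00275 m and z of ring_gauge in the frame of shoulder below 0.0005 m and horizontal distance between ring_gauge and shoulder below 0.003 m and angle between ring_gauge's own z axis and vertical below 0.06 rad and linear speed of ring_gauge below 0.01 m/s); the robot touches nothing.
It fails at once if the ring gauge forced onto the shoulder: washer pressed more than 2.75 mm (25 N) (value of joint seat above 0.00275 m).
It fails at once if the beaker, the wash bottle or the reagent bottle moved more than 15 mm (distance of any of beaker, wash_bottle, reagent_bottle from where it was at the start of the episode above 0.015 m).
It also fails if it takes over 72 s, if anything falls off the work surface, if the arm or the gripper's body presses on something with over 40 N, if the wrist force passes 120 N, or if a joint passes its speed limit or range.

## Working session

There is one attempt and no reset: what is moved stays moved. The work goes in short steps, Python scripts to look and compute and a tool call to move; the robot and the scene stay as the last step left them, time stands still between calls to the robot, and variables do not carry over. Pictures are saved under pics/ and viewed, about 8 in all and at most 12, crops included, and the job is handed in when it is done.

Besides the shell and the picture viewer there is one more tool, called as name(argument=value, ...) on one line, values as JSON. carry_out: Moves the arm, as the interface text tells. Its arguments: {"type":"object","properties":{"moves":{"type":"array","items":{"type":"object","properties":{"dx":{"type":"number"},"dy":{"type":"number"},"dz":{"type":"number"},"twist":{"type":"number"}}}},"grip":{"type":"number"}},"required":["moves"]}

```bash
mkdir -p pics; cat > h.py <<'E'
from cell import *
import numpy as np, cv2
def shot(n,f):
    p,d=read_camera(n); np.savez(''+f,p=p,d=d); cv2.imwrite(f'pics/{f}.png',p[:,:,::-1]); return p,d
def pts(n,d):
    c=camera_info(n); v,u=np.mgrid[:400,:640]
    r=np.linalg.inv(c['mtx'])@np.stack([u.ravel(),v.ravel(),np.ones(u.size)])
    X=c['R'].T@(r*d.ravel()-np.array(c['t']).reshape(3,1)); return X.T.reshape(400,640,3)
E
python3 - <<'E'
from h import *
for n in('scene','top'):
    shot(n,n+'0'); c=camera_info(n); print(n,c['mtx'][0][0],(-np.array(c['R']).T@np.array(c['t'])).round())
s=state();print(s['t'],s['eef_pos'],s['tcp_rot'],s['opening'])
E
```

```text
scene 366.4712920775931 [1026.  -68.  879.]
top 367.39821137469767 [402.  -6. 905.]
0.1 [ 243.79439638 -575.25168637  214.13628663] [-3.14064394e+00 -1.02711736e-04  4.00787388e-01] 0.9997559817662779
```

View pics/scene0.png

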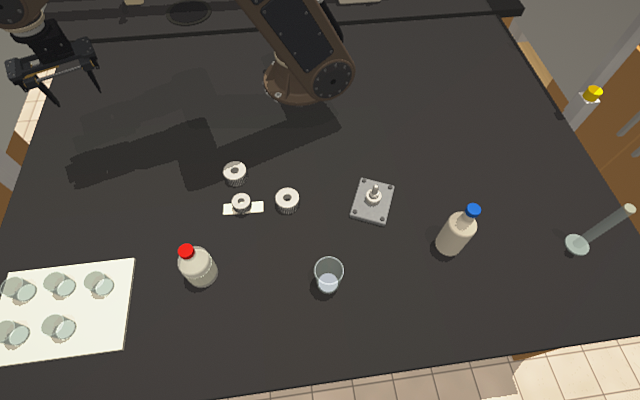

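View pics/top0.png

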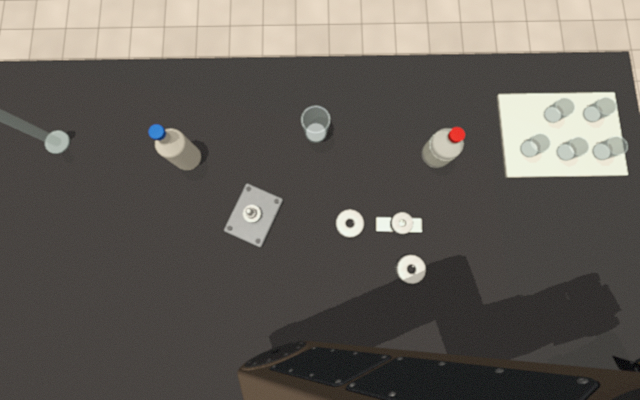

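Candidates in the scene view are the ring on the white holder at (241,203), a ring on the bench at (234,173) and another at (287,198). The one on the holder looks smallest, so I'll check it by measuring and in a crop.

```bash
python3 - <<'E'
from h import *
def ray(n,u,v,z):
    c=camera_info(n);R=np.array(c['R']);o=-R.T@np.array(c['t']).ravel()
    d=R.T@np.linalg.inv(c['mtx'])@[u,v,1]; return o+d*(z-o[2])/d[2]
im=np.load('top0.npz');p,d=im['p'],im['d'];X=pts('top',d)
for name,(u,v) in dict(hold=(402,223),A=(350,223),B=(411,269)).items():
    w=np.zeros((400,640),bool);w[v-22:v+23,u-24:u+25]=1
    m=w&(X[...,2]>22)&(d>0)
    q=X[m];print(name,m.sum(),'z p50/max',np.percentile(q[:,2],[10,50,95]).round(1),'xy min',q[:,:2].min(0).round(1),'max',q[:,:2].max(0).round(1),'mid',((q[:,:2].min(0)+q[:,:2].max(0))/2).round(1))
    mm=m.astype(np.uint8);c=max(cv2.findContours(mm,0,2)[0],key=len);print(cv2.minEnclosingCircle(c))
    c0=cv2.minEnclosingCircle(c)[0]
    print('  ray',ray('top',*c0,42).round(1))
# stand
u,v=252,213
w=np.zeros((400,640),bool);w[v-40:v+40,u-40:u+40]=1
for lo,hi in((12,24),(30,46),(55,100)):
    m=w&(X[...,2]>lo)&(X[...,2]<hi);q=X[m]
    if len(q):
        r=cv2.minAreaRect(q[:,:2].astype(np.float32));print(lo,hi,len(q),np.median(q,0).round(1),r)
# stand plate outline color via contour
for n,u,v in(('wash',180,150),('beaker',316,125),('reag',442,150)):
    w=np.zeros((400,640),bool);w[v-30:v+30,u-30:u+30]=1
    q=X[w&(X[...,2]>30)];print(n,q.min(0).round(),q.max(0).round())
big=lambda a,f:cv2.resize(a,None,fx=f,fy=f,interpolation=cv2.INTER_CUBIC)
s=np.load('scene0.npz')['p']
a=big(p[180:290,220:440],3.5);b=big(s[150:230,210:410],3.5)
o=np.zeros((600,800,3),np.uint8);a=cv2.resize(a,(640,320));b=cv2.resize(b,(640,256));o[:320,:640]=a;o[330:586,:640]=b
cv2.imwrite('pics/crop1.png',o[:,:640,::-1])
E
```

```text
hold 368 z p50/max [31.8 41.3 44. ] xy min [ 468.3 -234.5] max [ 517.7 -183. ] mid [ 493.  -208.8]
((401.5, 223.0), 11.543496131896973)
  ray [ 493.4 -206.8   42. ]
A 541 z p50/max [33.2 35.8 38.3] xy min [ 462.9 -118. ] max [527.8 -53. ] mid [495.4 -85.5]
((349.6100769042969, 223.3477783203125), 14.121563911437988)
  ray [494.3 -84.6  42. ]
B 595 z p50/max [32.8 35.9 38.4] xy min [ 354.2 -259.2] max [ 419.1 -191.4] mid [ 386.6 -225.3]
((410.5967712402344, 268.95159912109375), 14.72238826751709)
  ray [ 386.8 -221.9   42. ]
12 24 1890 [518.7 144.9  17.2] ((522.0479736328125, 147.01605224609375), (99.84363555908203, 129.7960968017578), 65.07940673828125)
30 46 150 [519.5 143.8  39.4] ((522.1403198242188, 147.302978515625), (39.824886322021484, 40.17626190185547), 58.934844970703125)
55 100 65 [519.7 144.5  77.3] ((521.0181884765625, 146.1045379638672), (19.306732177734375, 16.674049377441406), 28.76724624633789)
wash [402.  -6.  30.] [705. 349. 905.]
beaker [402. -40.  30.] [769.  24. 905.]
reag [ 402. -346.   31.] [705.  -6. 905.]
```

View pics/crop1.png

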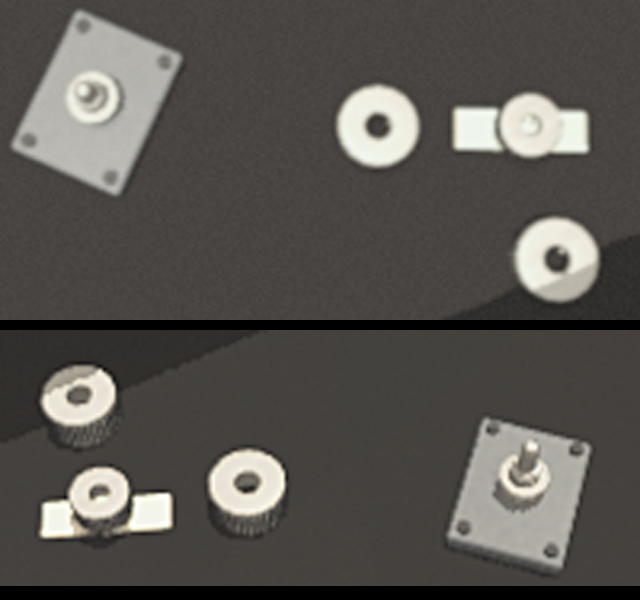

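The crop shows the holder ring (scene 241,203; top 402,223) at about 50 mm across. The other two, at top (350,223) and (411,269), are about 65 mm, so the holder ring is the right one. It is near (493,-208), and the stud is near (522,147). I'm moving above the ring, with jaws clear of the decoys at the present yaw.

carry_out(moves=[{"dx": 0.036, "dy": -0.024}, {"dx": 0.073, "dy": -0.048}, {"dx": 0.11, "dy": -0.072}, {"dx": 0.146, "dy": -0.096}, {"dx": 0.18, "dy": -0.12}], grip=0.095)

```text
schema error: expected keys dx, dy, dz, twist
```

carry_out(moves=[{"dx": 0.036, "dy": -0.024}, {"dx": 0.073, "dy": -0.048}, {"dx": 0.11, "dy": -0.072}, {"dx": 0.146, "dy": -0.096, "dz": 0.02}, {"dx": 0.18, "dy": -0.115, "dz": 0.05}])

```text
schema error: expected keys dx, dy, dz, twist
```

```bash
python3 - <<'E'
from h import *
s=state();print(s['t'],s['eef_pos'],s['tcp_rot'],s['joints'],s['ft_force'])
for n in('scene','top'):
    d=np.load(n+'0.npz')['d'];X=pts(n,d)
    for k,lo in dict(wash=(600,100),beak=(640,-60),reag=(570,-350)).items():
        m=(d>0)&(X[...,2]>15)&(X[...,2]<200)&(X[...,0]>lo[0])&(X[...,0]<lo[0]+200)&(X[...,1]>lo[1])&(X[...,1]<lo[1]+140)
        q=X[m]
        if len(q):print(n,k,len(q),np.percentile(q,3,axis=0).round(),np.percentile(q,97,axis=0).round())
E
```

```text
0.1 [ 243.79439638 -575.25168637  214.13628663] [-3.14064394e+00 -1.02711736e-04  4.00787388e-01] [-1.27561311e+00  4.91460818e-01  1.55941112e+00  2.40829665e-06
  1.09167497e+00 -1.05605331e-01] [ 0.30680405 -0.22015489 -0.00527846]
scene beak 644 [705. -33.  18.] [768.  26.  91.]
scene reag 1230 [ 657. -331.   25.] [ 709. -273.  150.]
top beak 640 [703. -37.  18.] [765.  22.  91.]
top reag 1168 [ 637. -332.   24.] [ 694. -276.  151.]
```

carry_out(moves=[{"dx": 0.036, "dy": -0.024, "dz": 0, "twist": 0}, {"dx": 0.073, "dy": -0.048, "dz": 0, "twist": 0}, {"dx": 0.11, "dy": -0.072, "dz": 0, "twist": 0}, {"dx": 0.146, "dy": -0.096, "dz": 0, "twist": 0}, {"dx": 0.18, "dy": -0.12, "dz": 0, "twist": 0}], grip=0.095)

```text
t: 0.6
eef_pos: [363.5, -393.1, 214.5]
tcp_rot: [-3.141, 0.0, 0.401]
ft_force: [0.7, -1.1, 0.6]
opening: 0.998
```

carry_out(moves=[{"dx": 0.036, "dy": -0.024, "dz": 0, "twist": 0}, {"dx": 0.073, "dy": -0.048, "dz": 0, "twist": 0}, {"dx": 0.11, "dy": -0.072, "dz": 0.01, "twist": 0}, {"dx": 0.146, "dy": -0.096, "dz": 0.025, "twist": 0}, {"dx": 0.18, "dy": -0.115, "dz": 0.05, "twist": 0}])

```text
t: 1.1
eef_pos: [484.8, -217.0, 165.0]
tcp_rot: [3.14, -0.001, 0.401]
ft_force: [-0.0, -0.6, 0.6]
opening: 1.002
```

```bash
cat > g.py <<'E'
from h import *
import sys
s=state();x,y,z=s['eef_pos'];a=s['tcp_rot'][2]
print('t',round(s['t'],2),'pos',np.round(s['eef_pos'],1),'rot',np.round(s['tcp_rot'],3),'q6',round(s['joints'][5],2),'F',np.round(s['ft_force'],1),'M',np.round(s['moment'],3),'op',round(s['opening'],3))
if len(sys.argv)>2:
    ex,ey=float(sys.argv[1])-x,float(sys.argv[2])-y;c,n=np.cos(a),np.sin(a)
    print('dx %.1f dy %.1f'%(ex*c+ey*n,ex*n-ey*c))
E
python3 g.py 493.2 -208.3
```

```text
t 1.1 pos [ 484.8 -217.   165. ] rot [ 3.14e+00 -1.00e-03  4.01e-01] q6 0.62 F [-0.  -0.6  0.6] M [-0.136  0.02  -0.017] op 1.002
dx 11.1 dy -4.7
```

carry_out(moves=[{"dx": 0.011, "dy": -0.005, "dz": 0.04, "twist": 0}, {"dx": 0.011, "dy": -0.005, "dz": 0.08, "twist": 0}, {"dx": 0.011, "dy": -0.005, "dz": 0.11, "twist": 0}, {"dx": 0.011, "dy": -0.005, "dz": 0.11, "twist": 0}])

```text
t: 1.5
eef_pos: [490.2, -208.6, 51.4]
tcp_rot: [-3.136, 0.004, 0.401]
ft_force: [-0.2, 0.5, 0.7]
opening: 1.001
```

```bash
python3 g.py 493.2 -208.3; python3 - <<'E'
from h import *
a,_=shot('scene','s1');b,_=shot('top','t1')
o=np.vstack([cv2.resize(a[150:250,190:350],(640,400)),cv2.resize(b[190:240,350:450],(400,200)).repeat(1,0) if 0 else cv2.resize(b[180:235,335:495],(640,200))])
cv2.imwrite('pics/c2.png',o[:,:,::-1])
E
```

```text
t 1.5 pos [ 490.2 -208.6   51.4] rot [-3.136  0.004  0.401] q6 0.64 F [-0.2  0.5  0.7] M [-0.026  0.054 -0.002] op 1.001
dx 2.9 dy 0.8
```

View pics/c2.png

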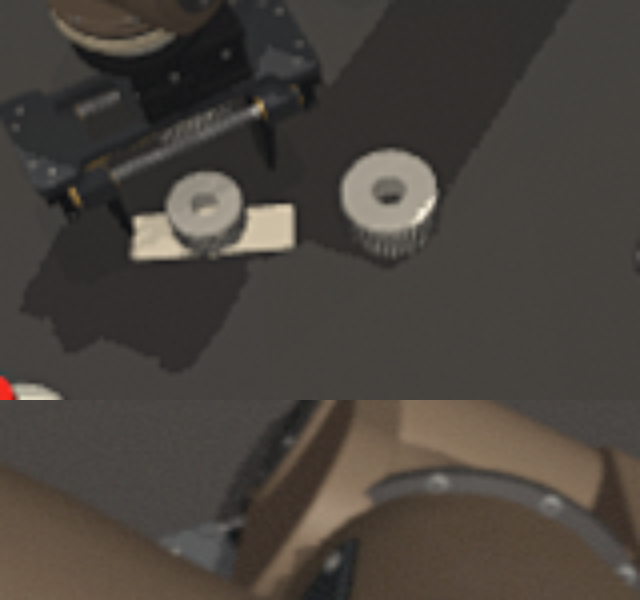

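The fingers straddle the small ring: scene tips near (222,205) and (258,190), ring at (241,202). I'm descending to TCP z of about 12 mm and closing.

carry_out(moves=[{"dx": 0.003, "dy": 0, "dz": 0.015, "twist": 0}, {"dx": 0.003, "dy": 0, "dz": 0.03, "twist": 0}, {"dx": 0.003, "dy": 0, "dz": 0.039, "twist": 0}, {"dx": 0.003, "dy": 0, "dz": 0.039, "twist": 0}, {"dx": 0.003, "dy": 0, "dz": 0.039, "twist": 0}])

```text
t: 2.1
eef_pos: [495.0, -208.9, 16.6]
tcp_rot: [3.141, -0.001, 0.401]
ft_force: [-0.3, -0.3, 0.2]
opening: 1.0
```

carry_out(moves=[{"dx": 0, "dy": 0, "dz": 0, "twist": 0}, {"dx": 0, "dy": 0, "dz": 0, "twist": 0}, {"dx": 0, "dy": 0, "dz": 0, "twist": 0}, {"dx": 0, "dy": 0, "dz": 0, "twist": 0}, {"dx": 0, "dy": 0, "dz": 0, "twist": 0}], grip=0.04)

```text
t: 2.6
eef_pos: [494.6, -208.6, 15.7]
tcp_rot: [3.141, -0.0, 0.401]
ft_force: [-0.5, 0.2, 0.6]
opening: 0.635
```

```bash
python3 g.py 493.2 -208.3
```

```text
t 2.6 pos [ 494.6 -208.6   15.7] rot [ 3.141 -0.     0.401] q6 0.65 F [-0.5  0.2  0.6] M [-0.016 -0.013  0.037] op 0.635
dx -1.2 dy -0.8
```

carry_out(moves=[{"dx": -0.001, "dy": -0.0005, "dz": 0.003, "twist": 0}, {"dx": -0.001, "dy": -0.0005, "dz": 0.003, "twist": 0}, {"dx": -0.001, "dy": -0.0005, "dz": 0.003, "twist": 0}, {"dx": -0.001, "dy": -0.0005, "dz": 0.003, "twist": 0}, {"dx": -0.001, "dy": -0.0005, "dz": 0.003, "twist": 0}])

```text
t: 3.1
eef_pos: [493.4, -208.5, 12.5]
tcp_rot: [-3.141, 0.0, 0.401]
ft_force: [-0.4, 0.2, -3.6]
opening: 0.525
```

```bash
python3 g.py
```

```text
t 3.1 pos [ 493.4 -208.5   12.5] rot [-3.141  0.     0.401] q6 0.65 F [-0.4  0.2 -3.6] M [-0.028  0.063 -0.015] op 0.525
```

Opening is 49.9 mm, so the ring is gripped. Lifting.

carry_out(moves=[{"dx": 0, "dy": 0, "dz": -0.01, "twist": 0}, {"dx": 0, "dy": 0, "dz": -0.03, "twist": 0}, {"dx": 0, "dy": 0, "dz": -0.06, "twist": 0}, {"dx": 0, "dy": 0, "dz": -0.09, "twist": 0}, {"dx": 0, "dy": 0, "dz": -0.11, "twist": 0}])

```text
t: 3.6
eef_pos: [493.7, -208.6, 125.2]
tcp_rot: [3.14, -0.001, 0.401]
ft_force: [-0.9, -0.0, -2.8]
opening: 0.526
```

```bash
python3 g.py 522 147; python3 - <<'E'
from h import *
a,_=shot('scene','s2')
cv2.imwrite('pics/c3.png',cv2.resize(a[100:220,170:362],(800,500),interpolation=2)[:,:,::-1])
E
```

```text
t 3.6 pos [ 493.7 -208.6  125.2] rot [ 3.14e+00 -1.00e-03  4.01e-01] q6 0.65 F [-0.9 -0.  -2.8] M [ 0.012 -0.036  0.021] op 0.526
dx 164.8 dy -316.4
```

View pics/c3.png

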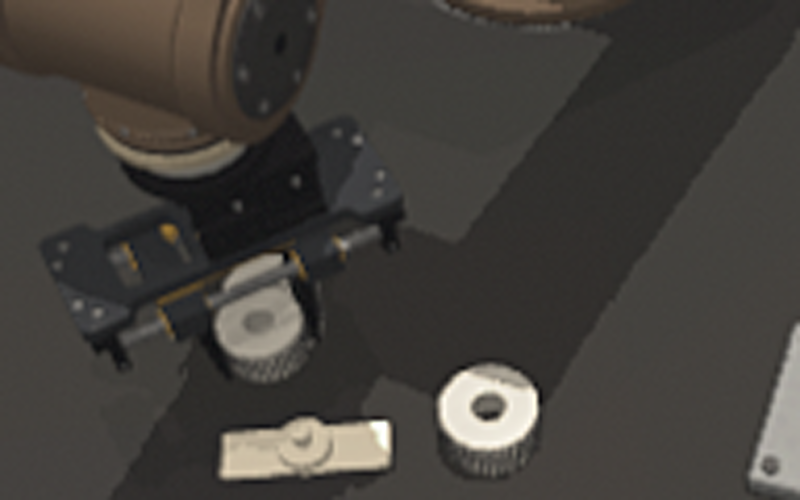

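The ring is in the gripper at crop (260,320) and the holder is empty. I'm carrying it to the stud and winding the wrist back.

carry_out(moves=[{"dx": 0.012, "dy": -0.023, "dz": 0, "twist": 0}, {"dx": 0.03, "dy": -0.058, "dz": 0, "twist": 0}, {"dx": 0.05, "dy": -0.096, "dz": 0, "twist": 0}, {"dx": 0.07, "dy": -0.134, "dz": 0, "twist": 0}, {"dx": 0.09, "dy": -0.172, "dz": 0, "twist": 0}])

```text
t: 4.15
eef_pos: [508.9, -13.5, 122.5]
tcp_rot: [3.142, 0.0, 0.4]
ft_force: [1.2, 0.5, -2.0]
opening: 0.53
```

carry_out(moves=[{"dx": 0.02, "dy": -0.038, "dz": 0, "twist": -8}, {"dx": 0.04, "dy": -0.076, "dz": 0, "twist": -16}, {"dx": 0.058, "dy": -0.112, "dz": 0, "twist": -24}, {"dx": 0.07, "dy": -0.135, "dz": 0, "twist": -32}, {"dx": 0.075, "dy": -0.144, "dz": 0, "twist": -40}])

```text
t: 4.65
eef_pos: [521.7, 149.2, 122.4]
tcp_rot: [-3.141, 0.0, 1.107]
ft_force: [0.6, -0.7, -2.4]
opening: 0.526
```

carry_out(moves=[{"dx": 0, "dy": 0, "dz": 0, "twist": -8}, {"dx": 0, "dy": 0, "dz": 0, "twist": -16}, {"dx": 0, "dy": 0, "dz": 0, "twist": -24}, {"dx": 0, "dy": 0, "dz": 0, "twist": -32}, {"dx": 0, "dy": 0, "dz": 0, "twist": -40}])

```text
t: 5.15
eef_pos: [521.8, 146.8, 122.4]
tcp_rot: [-3.141, 0.0, 1.803]
ft_force: [-0.4, -0.4, -2.6]
opening: 0.527
```

carry_out(moves=[{"dx": 0, "dy": 0, "dz": 0, "twist": -8}, {"dx": 0, "dy": 0, "dz": 0, "twist": -16}, {"dx": 0, "dy": 0, "dz": 0, "twist": -24}, {"dx": 0, "dy": 0, "dz": 0, "twist": -32}, {"dx": 0, "dy": 0, "dz": 0, "twist": -40}])

```text
t: 5.65
eef_pos: [521.8, 146.8, 122.4]
tcp_rot: [-3.141, -0.0, 2.501]
ft_force: [-0.0, -0.3, -2.8]
opening: 0.529
```

carry_out(moves=[{"dx": 0, "dy": 0, "dz": 0, "twist": -8}, {"dx": 0, "dy": 0, "dz": 0, "twist": -16}, {"dx": 0, "dy": 0, "dz": 0, "twist": -24}, {"dx": 0, "dy": 0, "dz": 0, "twist": -32}, {"dx": 0, "dy": 0, "dz": 0, "twist": -40}])

```text
t: 6.15
eef_pos: [521.9, 146.8, 122.4]
tcp_rot: [-3.141, -0.0, -3.084]
ft_force: [0.2, 0.2, -1.6]
opening: 0.525
```

carry_out(moves=[{"dx": 0, "dy": 0, "dz": 0, "twist": -8}, {"dx": 0, "dy": 0, "dz": 0, "twist": -16}, {"dx": 0, "dy": 0, "dz": 0, "twist": -24}, {"dx": 0, "dy": 0, "dz": 0, "twist": -32}, {"dx": 0, "dy": 0, "dz": 0, "twist": -40}])

```text
t: 6.65
eef_pos: [521.8, 146.8, 122.4]
tcp_rot: [3.141, -0.0, -2.386]
ft_force: [-0.3, 0.5, -2.4]
opening: 0.526
```

```bash
python3 g.py 522 147; python3 - <<'E'
from h import *
a,d=shot('scene','s3')
X=pts('scene',d); c=camera_info('scene')
cv2.imwrite('pics/c4.png',cv2.resize(a[100:230,290:498],(800,500),interpolation=2)[:,:,::-1])
E
```

```text
t 6.65 pos [521.8 146.8 122.4] rot [ 3.141 -0.    -2.386] q6 -2.17 F [-0.3  0.5 -2.4] M [ 0.102 -0.108  0.043] op 0.526
dx -0.3 dy 0.1
```

View pics/c4.png

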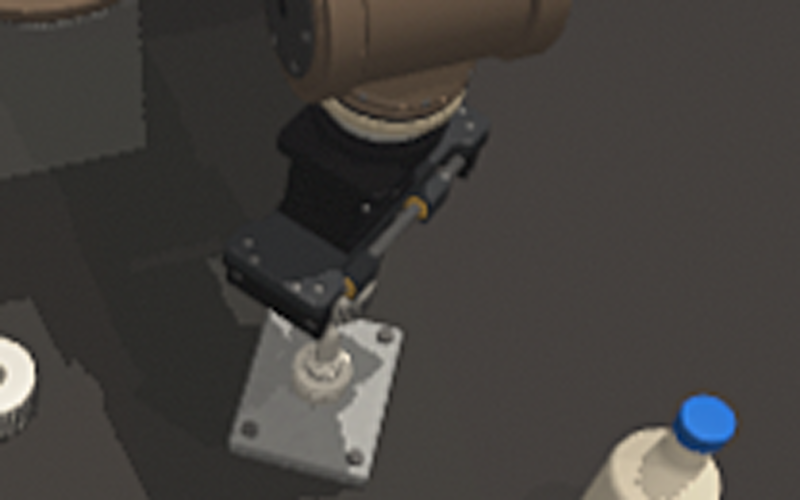

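carry_out(moves=[{"dx": 0, "dy": 0, "dz": 0.01, "twist": -8}, {"dx": 0, "dy": 0, "dz": 0.02, "twist": -16}, {"dx": 0, "dy": 0, "dz": 0.03, "twist": -23}, {"dx": 0, "dy": 0, "dz": 0.03, "twist": -23}])

```text
t: 7.1
eef_pos: [521.4, 146.7, 91.5]
tcp_rot: [3.14, -0.001, -1.991]
ft_force: [0.3, 0.6, -1.9]
opening: 0.527
```

```bash
python3 - <<'E'
from h import *
for n in('scene','top'):
    d=np.load(n+'0.npz')['d'];X=pts(n,d)
    near=(d>0)&(abs(X[...,0]-522)<90)&(abs(X[...,1]-147)<90)
    for lo,hi in((12,24),(34,46),(60,100)):
        q=X[near&(X[...,2]>lo)&(X[...,2]<hi)]
        if lo>24:q=q[np.hypot(q[:,0]-522,q[:,1]-147)<30]
        r=cv2.minAreaRect(q[:,:2].astype(np.float32));print(n,lo,len(q),np.round(r[0],1),np.round(r[1],1),q[:,2].max().round(1))
# same on ring in holder
    for lo in (38,):
        q=X[(d>0)&(np.hypot(X[...,0]-493,X[...,1]+208)<32)&(X[...,2]>lo)];print(n,'ring',len(q),np.round(cv2.minEnclosingCircle(q[:,:2].astype(np.float32))[0],1))
E
python3 g.py 522 147
```

```text
scene 12 1227 [523.1 150.9] [ 99.8 130.6] 23.8
scene 34 101 [524.3 150.6] [40.8 36.9] 44.7
scene 60 46 [524.4 150. ] [15. 12.] 85.3
scene ring 211 [ 494.8 -204.5]
top 12 1890 [522. 147.] [ 99.8 129.8] 23.7
top 34 149 [522.1 147.3] [39.8 40.2] 45.6
top 60 47 [521.7 146.5] [13.9 14.6] 86.5
top ring 306 [ 494.  -209.3]
t 7.1 pos [521.4 146.7  91.5] rot [ 3.140e+00 -1.000e-03 -1.991e+00] q6 -2.57 F [ 0.3  0.6 -1.9] M [ 0.116 -0.055 -0.064] op 0.527
dx -0.5 dy -0.4
```

carry_out(moves=[{"dx": -0.0015, "dy": 0, "dz": 0.006, "twist": 0}, {"dx": -0.0015, "dy": 0, "dz": 0.012, "twist": 0}, {"dx": -0.0015, "dy": 0, "dz": 0.018, "twist": 0}, {"dx": -0.0015, "dy": 0, "dz": 0.024, "twist": 0}, {"dx": -0.0015, "dy": 0, "dz": 0.024, "twist": 0}])

```text
t: 7.6
eef_pos: [522.4, 148.1, 67.8]
tcp_rot: [3.141, -0.001, -1.991]
ft_force: [0.6, -0.2, -2.8]
opening: 0.525
```

carry_out(moves=[{"dx": 0, "dy": 0, "dz": 0.001, "twist": 0}, {"dx": 0, "dy": 0, "dz": 0.002, "twist": 0}, {"dx": 0, "dy": 0, "dz": 0.003, "twist": 0}, {"dx": 0, "dy": 0, "dz": 0.004, "twist": 0}, {"dx": 0, "dy": 0, "dz": 0.004, "twist": 0}])

```text
t: 8.1
eef_pos: [522.7, 148.2, 64.5]
tcp_rot: [3.142, -0.0, -1.99]
ft_force: [-1.3, 0.5, -2.4]
opening: 0.528
```

```bash
python3 g.py
```

```text
t 8.1 pos [522.7 148.2  64.5] rot [ 3.142 -0.    -1.99 ] q6 -2.57 F [-1.3  0.5 -2.4] M [ 0.138 -0.081  0.016] op 0.528
```

carry_out(moves=[{"dx": 0, "dy": 0, "dz": 0.001, "twist": 0}, {"dx": 0, "dy": 0, "dz": 0.002, "twist": 0}, {"dx": 0, "dy": 0, "dz": 0.003, "twist": 0}, {"dx": 0, "dy": 0, "dz": 0.004, "twist": 0}, {"dx": 0, "dy": 0, "dz": 0.004, "twist": 0}])

```text
t: 8.6
eef_pos: [522.9, 148.3, 60.6]
tcp_rot: [-3.141, 0.0, -1.99]
ft_force: [1.2, 1.2, -1.1]
opening: 0.526
```

```bash
python3 g.py
```

```text
t 8.6 pos [522.9 148.3  60.6] rot [-3.141  0.    -1.99 ] q6 -2.57 F [ 1.2  1.2 -1.1] M [ 0.5   -0.183 -0.034] op 0.526
```

carry_out(moves=[{"dx": -0.0005, "dy": 0, "dz": 0, "twist": 0}, {"dx": -0.001, "dy": 0, "dz": 0.001, "twist": 0}, {"dx": -0.001, "dy": 0, "dz": 0.002, "twist": 0}, {"dx": -0.001, "dy": 0, "dz": 0.003, "twist": 0}, {"dx": -0.001, "dy": 0, "dz": 0.003, "twist": 0}])

```text
t: 9.1
eef_pos: [523.5, 149.5, 57.8]
tcp_rot: [-3.141, 0.001, -1.99]
ft_force: [1.2, 5.6, -0.3]
opening: 0.53
```

```bash
python3 g.py
```

```text
t 9.1 pos [523.5 149.5  57.8] rot [-3.141e+00  1.000e-03 -1.990e+00] q6 -2.57 F [ 1.2  5.6 -0.3] M [ 1.112 -0.165 -0.039] op 0.53
```

carry_out(moves=[{"dx": -0.0007, "dy": 0.0003, "dz": 0, "twist": 0}, {"dx": -0.0014, "dy": 0.0006, "dz": 0, "twist": 0}, {"dx": -0.0014, "dy": 0.0006, "dz": 0, "twist": 0}])

```text
t: 9.4
eef_pos: [522.9, 150.5, 57.4]
tcp_rot: [3.141, -0.001, -1.99]
ft_force: [0.5, 0.4, -2.2]
opening: 0.524
```

```bash
python3 g.py
```

```text
t 9.4 pos [522.9 150.5  57.4] rot [ 3.141e+00 -1.000e-03 -1.990e+00] q6 -2.56 F [ 0.5  0.4 -2.2] M [ 0.259 -0.101 -0.003] op 0.524
```

The side force is gone with the TCP at (522.9,150.5), which agrees with the scene camera. I'm lowering further in small steps.

carry_out(moves=[{"dx": 0, "dy": 0, "dz": 0.001, "twist": 0}, {"dx": 0, "dy": 0, "dz": 0.002, "twist": 0}, {"dx": 0, "dy": 0, "dz": 0.003, "twist": 0}, {"dx": 0, "dy": 0, "dz": 0.003, "twist": 0}])

```text
t: 9.8
eef_pos: [523.6, 151.1, 54.5]
tcp_rot: [-3.141, 0.001, -1.991]
ft_force: [2.2, 6.3, -2.2]
opening: 0.524
```

```bash
python3 g.py
```

```text
t 9.8 pos [523.6 151.1  54.5] rot [-3.141e+00  1.000e-03 -1.991e+00] q6 -2.56 F [ 2.2  6.3 -2.2] M [ 1.234 -0.47  -0.005] op 0.524
```

carry_out(moves=[{"dx": -0.0006, "dy": 0, "dz": 0, "twist": 0}, {"dx": -0.0012, "dy": 0, "dz": 0, "twist": 0}, {"dx": -0.0012, "dy": 0, "dz": 0, "twist": 0}])

```text
t: 10.1
eef_pos: [523.4, 151.5, 54.4]
tcp_rot: [3.141, -0.001, -1.99]
ft_force: [1.1, 0.2, -2.2]
opening: 0.528
```

```bash
python3 g.py
```

```text
t 10.1 pos [523.4 151.5  54.4] rot [ 3.141e+00 -1.000e-03 -1.990e+00] q6 -2.56 F [ 1.1  0.2 -2.2] M [ 0.222 -0.129 -0.014] op 0.528
```

carry_out(moves=[{"dx": -0.0003, "dy": 0, "dz": 0.001, "twist": 0}, {"dx": -0.0003, "dy": 0, "dz": 0.002, "twist": 0}, {"dx": -0.0003, "dy": 0, "dz": 0.002, "twist": 0}])

```text
t: 10.4
eef_pos: [523.6, 151.9, 52.4]
tcp_rot: [3.141, -0.0, -1.99]
ft_force: [-0.4, 1.1, -1.7]
opening: 0.527
```

```bash
python3 g.py
```

```text
t 10.4 pos [523.6 151.9  52.4] rot [ 3.141 -0.    -1.99 ] q6 -2.56 F [-0.4  1.1 -1.7] M [ 0.148 -0.064 -0.042] op 0.527
```

carry_out(moves=[{"dx": 0, "dy": 0, "dz": 0.001, "twist": 0}, {"dx": 0, "dy": 0, "dz": 0.001, "twist": 0}])

```text
t: 10.6
eef_pos: [523.7, 151.9, 51.5]
tcp_rot: [3.142, -0.0, -1.99]
ft_force: [-0.1, -0.3, -1.9]
opening: 0.528
```

carry_out(moves=[{"dx": 0, "dy": 0, "dz": 0.001, "twist": 0}, {"dx": 0, "dy": 0, "dz": 0.001, "twist": 0}])

```text
t: 10.8
eef_pos: [523.8, 152.0, 51.0]
tcp_rot: [-3.141, 0.0, -1.99]
ft_force: [-1.5, 0.2, 4.9]
opening: 0.528
```

```bash
python3 g.py
```

```text
t 10.8 pos [523.8 152.   51. ] rot [-3.141  0.    -1.99 ] q6 -2.56 F [-1.5  0.2  4.9] M [0.125 0.248 0.076] op 0.528
```

Contact is at TCP z of about 51, so the underside is about 12.6 mm above the shoulder, as expected on the thread start. The ring seems to be off the TCP by about 2 mm along tool x, so I'll open, recentre and regrip before turning.

carry_out(moves=[{"dx": 0, "dy": 0, "dz": 0, "twist": 0}, {"dx": 0, "dy": 0, "dz": 0, "twist": 0}, {"dx": 0.001, "dy": 0, "dz": 0, "twist": 0}, {"dx": 0.0022, "dy": 0, "dz": 0, "twist": 0}, {"dx": 0.0022, "dy": 0, "dz": 0, "twist": 0}], grip=0.07)

```text
t: 11.3
eef_pos: [522.8, 149.8, 50.5]
tcp_rot: [3.142, -0.0, -1.99]
ft_force: [-0.7, 0.3, -0.4]
opening: 0.735
```

```bash
python3 g.py; python3 - <<'E'
from h import *
a,_=shot('scene','s5');b,_=shot('top','t5')
o=np.vstack([cv2.resize(a[140:230,320:440],(533,400)),cv2.resize(b[180:240,192:352],(533,200))])
cv2.imwrite('pics/c5.png',o[:,:,::-1])
E
```

```text
t 11.3 pos [522.8 149.8  50.5] rot [ 3.142 -0.    -1.99 ] q6 -2.56 F [-0.7  0.3 -0.4] M [ 0.148 -0.04   0.008] op 0.735
```

View pics/c5.png

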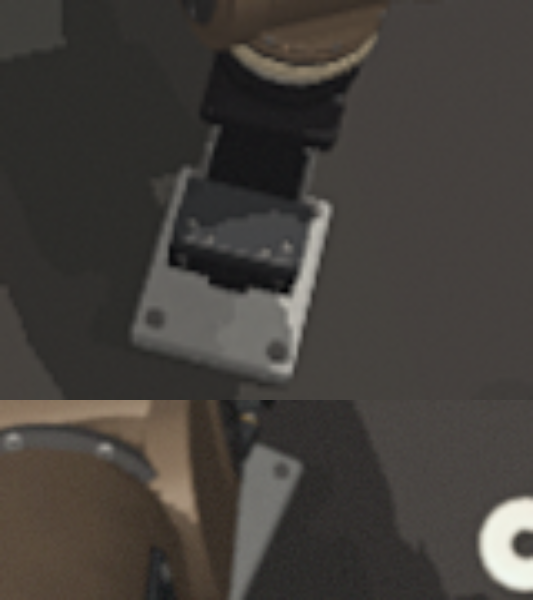

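The gripper hides the ring in both views, so force will have to guide me. I'm regripping and starting to turn.

carry_out(moves=[{"dx": 0, "dy": 0, "dz": 0, "twist": 0}, {"dx": 0, "dy": 0, "dz": 0, "twist": 0}, {"dx": 0, "dy": 0, "dz": 0, "twist": 0}, {"dx": 0, "dy": 0, "dz": 0, "twist": 0}, {"dx": 0, "dy": 0, "dz": 0, "twist": 0}], grip=0.04)

```text
t: 11.9
eef_pos: [522.9, 150.0, 50.6]
tcp_rot: [-3.141, -0.0, -1.99]
ft_force: [0.7, 0.5, -0.6]
opening: 0.527
```

carry_out(moves=[{"dx": 0, "dy": 0, "dz": 0.0003, "twist": 8}, {"dx": 0, "dy": 0, "dz": 0.0006, "twist": 16}, {"dx": 0, "dy": 0, "dz": 0.0009, "twist": 24}, {"dx": 0, "dy": 0, "dz": 0.0012, "twist": 32}, {"dx": 0, "dy": 0, "dz": 0.0015, "twist": 40}])

```text
t: 12.4
eef_pos: [522.9, 150.0, 49.1]
tcp_rot: [-3.141, -0.0, -2.694]
ft_force: [0.1, 0.1, -0.7]
opening: 0.528
```

```bash
python3 g.py
```

```text
t 12.4 pos [522.9 150.   49.1] rot [-3.141 -0.    -2.694] q6 -1.86 F [ 0.1  0.1 -0.7] M [ 0.096 -0.15  -0.015] op 0.528
```

Lateral and axial forces are near zero. Continuing the screw-down.

carry_out(moves=[{"dx": 0, "dy": 0, "dz": 0.0003, "twist": 8}, {"dx": 0, "dy": 0, "dz": 0.0006, "twist": 16}, {"dx": 0, "dy": 0, "dz": 0.0009, "twist": 24}, {"dx": 0, "dy": 0, "dz": 0.00125, "twist": 32}, {"dx": 0, "dy": 0, "dz": 0.00155, "twist": 40}])

```text
t: 12.9
eef_pos: [522.9, 150.0, 47.6]
tcp_rot: [-3.142, 0.0, 2.891]
ft_force: [-0.2, -0.9, 0.4]
opening: 0.523
```

carry_out(moves=[{"dx": 0, "dy": 0, "dz": 0.0003, "twist": 8}, {"dx": 0, "dy": 0, "dz": 0.0006, "twist": 16}, {"dx": 0, "dy": 0, "dz": 0.0009, "twist": 24}, {"dx": 0, "dy": 0, "dz": 0.00125, "twist": 32}, {"dx": 0, "dy": 0, "dz": 0.00155, "twist": 40}])

```text
t: 13.4
eef_pos: [522.9, 149.9, 46.0]
tcp_rot: [-3.142, 0.0, 2.193]
ft_force: [0.4, -0.7, -0.2]
opening: 0.525
```

```bash
python3 g.py
```

```text
t 13.4 pos [522.9 149.9  46. ] rot [-3.142  0.     2.193] q6 -0.46 F [ 0.4 -0.7 -0.2] M [-0.074 -0.098  0.004] op 0.525
```

carry_out(moves=[{"dx": 0, "dy": 0, "dz": 0.0003, "twist": 8}, {"dx": 0, "dy": 0, "dz": 0.0006, "twist": 16}, {"dx": 0, "dy": 0, "dz": 0.0009, "twist": 24}, {"dx": 0, "dy": 0, "dz": 0.00125, "twist": 32}, {"dx": 0, "dy": 0, "dz": 0.00155, "twist": 40}])

```text
t: 13.9
eef_pos: [522.7, 149.9, 44.4]
tcp_rot: [-3.141, 0.0, 1.495]
ft_force: [-0.6, -1.8, 0.4]
opening: 0.526
```

carry_out(moves=[{"dx": 0, "dy": 0, "dz": 0.0003, "twist": 8}, {"dx": 0, "dy": 0, "dz": 0.0006, "twist": 16}, {"dx": 0, "dy": 0, "dz": 0.0009, "twist": 24}, {"dx": 0, "dy": 0, "dz": 0.00125, "twist": 32}, {"dx": 0, "dy": 0, "dz": 0.00155, "twist": 40}])

```text
t: 14.4
eef_pos: [522.6, 149.9, 42.9]
tcp_rot: [-3.141, 0.001, 0.796]
ft_force: [-2.1, 0.3, 1.8]
opening: 0.526
```

```bash
python3 g.py
```

```text
t 14.4 pos [522.6 149.9  42.9] rot [-3.141e+00  1.000e-03  7.960e-01] q6 0.93 F [-2.1  0.3  1.8] M [-0.131  0.301  0.047] op 0.526
```

carry_out(moves=[{"dx": 0, "dy": 0, "dz": 0.0003, "twist": 8}, {"dx": 0, "dy": 0, "dz": 0.0006, "twist": 16}, {"dx": 0, "dy": 0, "dz": 0.0009, "twist": 24}, {"dx": 0, "dy": 0, "dz": 0.0012, "twist": 32}, {"dx": 0, "dy": 0, "dz": 0.0015, "twist": 40}])

```text
t: 14.9
eef_pos: [522.6, 150.0, 41.4]
tcp_rot: [3.142, 0.0, 0.098]
ft_force: [-1.1, -0.1, 1.8]
opening: 0.525
```

carry_out(moves=[{"dx": 0, "dy": 0, "dz": 0.0003, "twist": 8}, {"dx": 0, "dy": 0, "dz": 0.0006, "twist": 16}, {"dx": 0, "dy": 0, "dz": 0.0009, "twist": 24}, {"dx": 0, "dy": 0, "dz": 0.0012, "twist": 32}, {"dx": 0, "dy": 0, "dz": 0.0015, "twist": 40}])

```text
t: 15.4
eef_pos: [522.8, 150.0, 39.9]
tcp_rot: [3.141, 0.0, -0.6]
ft_force: [-0.5, -0.0, 0.9]
opening: 0.527
```

```bash
python3 g.py
```

```text
t 15.4 pos [522.8 150.   39.9] rot [ 3.141  0.    -0.6  ] q6 2.33 F [-0.5 -0.   0.9] M [ 0.165  0.076 -0.029] op 0.527
```

Turned 280° so far with near-zero force. I'm releasing, winding back and regripping.

carry_out(moves=[{"dx": 0, "dy": 0, "dz": 0, "twist": 0}, {"dx": 0, "dy": 0, "dz": 0, "twist": 0}, {"dx": 0, "dy": 0, "dz": 0, "twist": 0}, {"dx": 0, "dy": 0, "dz": 0, "twist": 0}, {"dx": 0, "dy": 0, "dz": 0, "twist": 0}], grip=0.07)

```text
t: 15.9
eef_pos: [522.9, 150.0, 39.9]
tcp_rot: [3.142, -0.0, -0.593]
ft_force: [-0.4, -0.5, -0.1]
opening: 0.734
```

carry_out(moves=[{"dx": 0, "dy": 0, "dz": 0, "twist": -8}, {"dx": 0, "dy": 0, "dz": 0, "twist": -16}, {"dx": 0, "dy": 0, "dz": 0, "twist": -24}, {"dx": 0, "dy": 0, "dz": 0, "twist": -32}, {"dx": 0, "dy": 0, "dz": 0, "twist": -40}])

```text
t: 16.4
eef_pos: [522.9, 150.0, 39.9]
tcp_rot: [3.142, -0.0, 0.111]
ft_force: [0.3, 0.9, -0.4]
opening: 0.737
```

carry_out(moves=[{"dx": 0, "dy": 0, "dz": 0, "twist": -8}, {"dx": 0, "dy": 0, "dz": 0, "twist": -16}, {"dx": 0, "dy": 0, "dz": 0, "twist": -24}, {"dx": 0, "dy": 0, "dz": 0, "twist": -32}, {"dx": 0, "dy": 0, "dz": 0, "twist": -40}])

```text
t: 16.9
eef_pos: [522.9, 150.0, 39.9]
tcp_rot: [3.141, 0.0, 0.809]
ft_force: [-0.5, -0.1, 0.5]
opening: 0.735
```

carry_out(moves=[{"dx": 0, "dy": 0, "dz": 0, "twist": -8}, {"dx": 0, "dy": 0, "dz": 0, "twist": -16}, {"dx": 0, "dy": 0, "dz": 0, "twist": -24}, {"dx": 0, "dy": 0, "dz": 0, "twist": -32}, {"dx": 0, "dy": 0, "dz": 0, "twist": -40}])

```text
t: 17.4
eef_pos: [522.9, 150.0, 39.9]
tcp_rot: [3.142, 0.0, 1.507]
ft_force: [0.4, 0.3, 1.6]
opening: 0.734
```

carry_out(moves=[{"dx": 0, "dy": 0, "dz": 0, "twist": -8}, {"dx": 0, "dy": 0, "dz": 0, "twist": -16}, {"dx": 0, "dy": 0, "dz": 0, "twist": -24}, {"dx": 0, "dy": 0, "dz": 0, "twist": -32}, {"dx": 0, "dy": 0, "dz": 0, "twist": -40}])

```text
t: 17.9
eef_pos: [522.9, 150.0, 39.9]
tcp_rot: [3.142, 0.0, 2.205]
ft_force: [-0.3, 0.0, -0.5]
opening: 0.741
```

carry_out(moves=[{"dx": 0, "dy": 0, "dz": 0, "twist": -8}, {"dx": 0, "dy": 0, "dz": 0, "twist": -16}, {"dx": 0, "dy": 0, "dz": 0, "twist": -24}, {"dx": 0, "dy": 0, "dz": 0, "twist": -32}, {"dx": 0, "dy": 0, "dz": 0, "twist": -40}])

```text
t: 18.4
eef_pos: [522.9, 150.0, 39.9]
tcp_rot: [-3.142, 0.0, 2.903]
ft_force: [-0.7, 0.2, 0.6]
opening: 0.735
```

carry_out(moves=[{"dx": 0, "dy": 0, "dz": 0, "twist": -8}, {"dx": 0, "dy": 0, "dz": 0, "twist": -16}, {"dx": 0, "dy": 0, "dz": 0, "twist": -24}, {"dx": 0, "dy": 0, "dz": 0, "twist": -32}, {"dx": 0, "dy": 0, "dz": 0, "twist": -40}])

```text
t: 18.9
eef_pos: [522.9, 150.0, 39.9]
tcp_rot: [-3.141, 0.0, -2.682]
ft_force: [0.6, 0.0, 0.5]
opening: 0.738
```

carry_out(moves=[{"dx": 0, "dy": 0, "dz": 0, "twist": 0}, {"dx": 0, "dy": 0, "dz": 0, "twist": 0}, {"dx": 0, "dy": 0, "dz": 0, "twist": 0}, {"dx": 0, "dy": 0, "dz": 0, "twist": 0}, {"dx": 0, "dy": 0, "dz": 0, "twist": 0}], grip=0.04)

```text
t: 19.4
eef_pos: [522.9, 150.0, 39.9]
tcp_rot: [-3.141, -0.0, -2.689]
ft_force: [-0.1, -0.5, 0.1]
opening: 0.524
```

```bash
python3 g.py
```

```text
t 19.4 pos [522.9 150.   39.9] rot [-3.141 -0.    -2.689] q6 -1.86 F [-0.1 -0.5  0.1] M [ 0.058 -0.107  0.011] op 0.524
```

carry_out(moves=[{"dx": 0, "dy": 0, "dz": 0.0003, "twist": 8}, {"dx": 0, "dy": 0, "dz": 0.0006, "twist": 16}, {"dx": 0, "dy": 0, "dz": 0.0009, "twist": 24}])

```text
t: 19.7
eef_pos: [522.9, 150.0, 39.0]
tcp_rot: [-3.141, -0.0, -3.114]
ft_force: [-0.6, -0.9, -0.7]
opening: 0.526
```

carry_out(moves=[{"dx": 0, "dy": 0, "dz": 0.0003, "twist": 8}, {"dx": 0, "dy": 0, "dz": 0.0006, "twist": 16}])

```text
t: 19.9
eef_pos: [522.8, 150.0, 38.3]
tcp_rot: [-3.141, -0.0, 2.89]
ft_force: [-0.2, -0.6, -0.2]
opening: 0.523
```

```bash
python3 g.py
```

```text
t 19.9 pos [522.8 150.   38.3] rot [-3.141 -0.     2.89 ] q6 -1.16 F [-0.2 -0.6 -0.2] M [-0.049 -0.155 -0.031] op 0.523
```

carry_out(moves=[{"dx": 0, "dy": 0, "dz": 0.0003, "twist": 8}, {"dx": 0, "dy": 0, "dz": 0.0006, "twist": 16}])

```text
t: 20.1
eef_pos: [522.7, 149.9, 37.8]
tcp_rot: [-3.141, -0.0, 2.611]
ft_force: [-1.0, -0.8, 2.7]
opening: 0.525
```

carry_out(moves=[{"dx": 0, "dy": 0, "dz": 0.0003, "twist": 8}, {"dx": 0, "dy": 0, "dz": 0.0005, "twist": 16}])

```text
t: 20.3
eef_pos: [522.6, 149.9, 37.4]
tcp_rot: [-3.141, -0.0, 2.332]
ft_force: [-1.9, 0.1, 5.3]
opening: 0.524
```

```bash
python3 g.py
```

```text
t 20.3 pos [522.6 149.9  37.4] rot [-3.141 -0.     2.332] q6 -0.6 F [-1.9  0.1  5.3] M [0.126 0.188 0.104] op 0.524
```

The ring landed at TCP z of about 37.9. I'm now holding z and turning through the play, watching Fz and the moment.

carry_out(moves=[{"dx": 0, "dy": 0, "dz": 0, "twist": 8}, {"dx": 0, "dy": 0, "dz": 0, "twist": 16}])

```text
t: 20.5
eef_pos: [522.6, 150.0, 37.5]
tcp_rot: [-3.141, -0.0, 2.052]
ft_force: [-1.8, 0.5, 3.1]
opening: 0.524
```

carry_out(moves=[{"dx": 0, "dy": 0, "dz": 0, "twist": 8}, {"dx": 0, "dy": 0, "dz": 0, "twist": 16}])

```text
t: 20.7
eef_pos: [522.7, 150.1, 37.5]
tcp_rot: [-3.141, -0.0, 1.773]
ft_force: [-1.3, -0.1, 2.7]
opening: 0.526
```

```bash
python3 g.py
```

```text
t 20.7 pos [522.7 150.1  37.5] rot [-3.141 -0.     1.773] q6 -0.04 F [-1.3 -0.1  2.7] M [0.213 0.19  0.051] op 0.526
```

carry_out(moves=[{"dx": 0, "dy": 0, "dz": 0, "twist": 8}, {"dx": 0, "dy": 0, "dz": 0, "twist": 8}])

```text
t: 20.9
eef_pos: [522.9, 150.1, 37.5]
tcp_rot: [3.141, -0.0, 1.637]
ft_force: [-0.8, -1.0, 2.2]
opening: 0.526
```

carry_out(moves=[{"dx": 0, "dy": 0, "dz": 0, "twist": 8}, {"dx": 0, "dy": 0, "dz": 0, "twist": 8}])

```text
t: 21.1
eef_pos: [522.9, 150.0, 37.4]
tcp_rot: [3.141, 0.0, 1.502]
ft_force: [0.0, 0.5, 1.4]
opening: 0.525
```

```bash
python3 g.py
```

```text
t 21.1 pos [522.9 150.   37.4] rot [3.141 0.    1.502] q6 0.23 F [0.  0.5 1.4] M [ 0.04  -0.056 -0.055] op 0.525
```

carry_out(moves=[{"dx": 0, "dy": 0, "dz": 0, "twist": 8}, {"dx": 0, "dy": 0, "dz": 0, "twist": 8}])

```text
t: 21.3
eef_pos: [522.9, 150.0, 37.3]
tcp_rot: [3.141, 0.0, 1.364]
ft_force: [-0.4, 0.3, 0.4]
opening: 0.524
```

```bash
python3 g.py
```

```text
t 21.3 pos [522.9 150.   37.3] rot [3.141 0.    1.364] q6 0.36 F [-0.4  0.3  0.4] M [ 0.127 -0.107  0.005] op 0.524
```

carry_out(moves=[{"dx": 0, "dy": 0, "dz": 0, "twist": 8}, {"dx": 0, "dy": 0, "dz": 0, "twist": 8}])

```text
t: 21.5
eef_pos: [522.7, 149.9, 37.1]
tcp_rot: [-3.141, 0.0, 1.225]
ft_force: [-1.0, 0.0, -2.5]
opening: 0.522
```

```bash
python3 g.py
```

```text
t 21.5 pos [522.7 149.9  37.1] rot [-3.141  0.     1.225] q6 0.5 F [-1.   0.  -2.5] M [ 0.056 -0.122 -0.038] op 0.522
```

The thread is now drawing the ring down. I'll follow it in 8° steps.

carry_out(moves=[{"dx": 0, "dy": 0, "dz": 0.0004, "twist": 8}, {"dx": 0, "dy": 0, "dz": 0.0004, "twist": 8}, {"dx": 0, "dy": 0, "dz": 0.0004, "twist": 8}])

```text
t: 21.8
eef_pos: [522.9, 150.0, 36.9]
tcp_rot: [-3.142, 0.0, 1.09]
ft_force: [-1.1, 1.2, -1.5]
opening: 0.522
```

```bash
python3 g.py; python3 g.py
```

```text
t 21.8 pos [522.9 150.   36.9] rot [-3.142  0.     1.09 ] q6 0.64 F [-1.1  1.2 -1.5] M [ 0.177 -0.094 -0.027] op 0.522
t 21.8 pos [522.9 150.   36.9] rot [-3.142  0.     1.09 ] q6 0.64 F [-1.1  1.2 -1.5] M [ 0.177 -0.094 -0.027] op 0.522
```

carry_out(moves=[{"dx": 0, "dy": 0, "dz": 0.0003, "twist": 8}, {"dx": 0, "dy": 0, "dz": 0.0003, "twist": 8}, {"dx": 0, "dy": 0, "dz": 0.0003, "twist": 8}])

```text
t: 22.1
eef_pos: [522.8, 149.9, 36.6]
tcp_rot: [-3.142, 0.0, 0.949]
ft_force: [-1.6, 0.8, -1.0]
opening: 0.526
```

```bash
python3 g.py
```

```text
t 22.1 pos [522.8 149.9  36.6] rot [-3.142  0.     0.949] q6 0.78 F [-1.6  0.8 -1. ] M [ 0.136  0.057 -0.039] op 0.526
```

```bash
cat > avg.py <<'E'
from h import *
L=[]
for i in range(8):
    read_camera('top');s=state();L.append(np.r_[s['eef_pos'],s['tcp_rot'][2],s['ft_force'],s['moment'],s['tau'][5]])
L=np.array(L);print('t',round(s['t'],2),'pos yaw F M tau6',L.mean(0).round(3),'sdMz',L[:,9].std().round(3))
E
python3 avg.py
```

```text
t 22.5 pos yaw F M tau6 [ 5.22781e+02  1.49968e+02  3.65640e+01  9.45000e-01 -1.59400e+00
  1.24400e+00 -1.13900e+00  1.59000e-01  9.10000e-02  5.20000e-02
  0.00000e+00] sdMz 0.055
```

carry_out(moves=[{"dx": 0, "dy": 0, "dz": 0.0003, "twist": 8}, {"dx": 0, "dy": 0, "dz": 0.0003, "twist": 8}, {"dx": 0, "dy": 0, "dz": 0.0003, "twist": 8}])

```text
t: 22.8
eef_pos: [522.8, 150.0, 36.4]
tcp_rot: [3.142, 0.0, 0.806]
ft_force: [-2.4, 0.7, 0.6]
opening: 0.529
```

```bash
python3 avg.py
```

```text
t 23.2 pos yaw F M tau6 [ 5.22863e+02  1.49965e+02  3.63440e+01  8.04000e-01 -2.24200e+00
  6.90000e-01  7.48000e-01  1.29000e-01  2.20000e-01 -4.50000e-02
 -5.70000e-02] sdMz 0.043
```

Torque is ambiguous (mean Mz about 0 ± 0.05), while the heights suggest the washer is pressed by about 1.4 mm. I'll release, back off and measure the ring's height with the camera.

carry_out(moves=[{"dx": 0, "dy": 0, "dz": 0, "twist": 0}, {"dx": 0, "dy": 0, "dz": 0, "twist": 0}, {"dx": 0, "dy": 0, "dz": 0, "twist": 0}, {"dx": 0, "dy": 0, "dz": 0, "twist": 0}, {"dx": 0, "dy": 0, "dz": 0, "twist": 0}], grip=0.08)

```text
t: 23.7
eef_pos: [523.0, 150.0, 36.3]
tcp_rot: [3.141, -0.0, 0.802]
ft_force: [0.1, 0.2, 0.5]
opening: 0.831
```

carry_out(moves=[{"dx": 0, "dy": 0, "dz": -0.01, "twist": 0}, {"dx": 0, "dy": 0, "dz": -0.03, "twist": 0}, {"dx": 0, "dy": 0, "dz": -0.06, "twist": 0}, {"dx": 0, "dy": 0, "dz": -0.09, "twist": 0}, {"dx": 0, "dy": 0, "dz": -0.1, "twist": 0}])

```text
t: 24.2
eef_pos: [523.8, 150.2, 139.5]
tcp_rot: [3.139, -0.003, 0.802]
ft_force: [0.2, 1.1, -0.1]
opening: 0.84
```

carry_out(moves=[{"dx": -0.02, "dy": 0.02, "dz": 0, "twist": 0}, {"dx": -0.05, "dy": 0.05, "dz": 0, "twist": 0}, {"dx": -0.08, "dy": 0.08, "dz": 0, "twist": 0}, {"dx": -0.11, "dy": 0.11, "dz": 0, "twist": 0}, {"dx": -0.13, "dy": 0.13, "dz": 0, "twist": 0}])

```text
t: 24.7
eef_pos: [525.6, -36.2, 136.2]
tcp_rot: [-3.141, 0.0, 0.801]
ft_force: [0.2, -0.1, 0.5]
opening: 0.843
```

```bash
python3 - <<'E'
from h import *
D=[];
for i in range(6):
    a,d=read_camera('scene');D.append(np.where(d>0,d,np.nan))
d=np.nanmean(D,0);np.save('sd.npy',d)
X=pts('scene',d)
near=np.isfinite(d)&(abs(X[...,0]-524)<80)&(abs(X[...,1]-150)<80)
q=X[near]; 
P=q[(q[:,2]>12)&(q[:,2]<24)]
r=np.hypot(q[:,0]-524,q[:,1]-150)
T=q[(q[:,2]>55)&(q[:,2]<76)&(r<35)]
print('plate med',np.median(P[:,2]),len(P)); print('ring top z hist',np.histogram(T[:,2],bins=np.arange(55,77)))
Tt=T[T[:,2]>64]; print('top med',np.median(Tt[:,2]),len(Tt),cv2.minEnclosingCircle(Tt[:,:2].astype(np.float32)))
A=np.c_[Tt[:,:2]-Tt[:,:2].mean(0),np.ones(len(Tt))];print('tilt',np.linalg.lstsq(A,Tt[:,2],rcond=None)[0])
# decoy: top should be 28? plus bench
q2=X[np.isfinite(d)&(np.hypot(X[...,0]-496,X[...,1]+83)<30)];print('decoy z',np.percentile(q2[:,2],[50,90]))
b=X[np.isfinite(d)&(abs(X[...,0]-620)<20)&(abs(X[...,1]-120)<30)];print('bench',np.median(b[:,2]))
cv2.imwrite('pics/c6.png',cv2.resize(a[140:240,310:450],(700,500),interpolation=2)[:,:,::-1])
E
python3 g.py
```

```text
plate med 17.37172329634206 1117
ring top z hist (array([ 4,  2,  6,  2,  8,  3, 10,  7,  7, 20, 99, 68,  5,  2,  2,  0,  0,
        3,  3,  0,  1]), array([55, 56, 57, 58, 59, 60, 61, 62, 63, 64, 65, 66, 67, 68, 69, 70, 71,
       72, 73, 74, 75, 76]))
top med 65.84112292173258 203 ((522.3270263671875, 151.38461303710938), 24.663068771362305)
tilt [-9.88843405e-04  1.51356760e-03  6.61499356e+01]
decoy z [469.36950165 503.08621542]
bench -0.5793314262592795
t 25.0 pos [525.8 -33.  136.2] rot [-3.141  0.     0.803] q6 0.58 F [-0.2 -0.5 -0.7] M [-0.018 -0.015  0.029] op 0.838
```

View pics/c6.png

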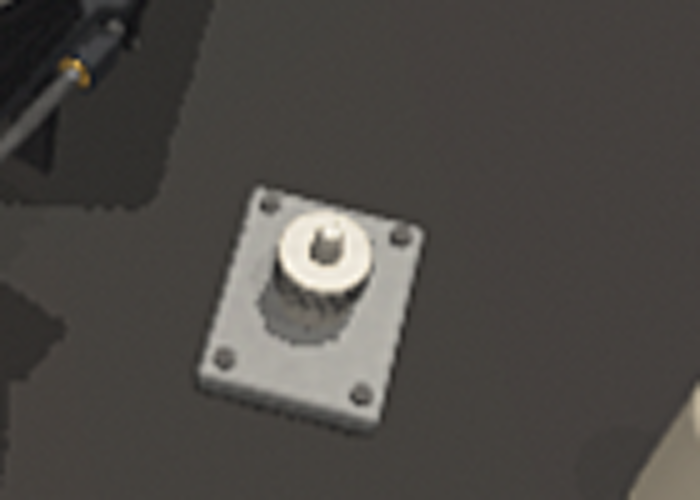

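The ring sits level on the stud at crop (325,250). Corrected for the camera's 0.6 mm bias on plate and bench, its top is at about 66.4 mm. That puts the underside about 1.5 mm below the unpressed shoulder, matching the 1.4 mm from the tool heights, so it's snug and in band. I'm handing in.

```bash
python3 -c "
from cell import *
print(job_done())"
```

```text
the job is handed in; nothing more can be done
None
```

The ring gauge is screwed down on the stud, released, and pressing the sprung washer by about 1.5 mm, inside the 1 to 2 mm snug range. I took the 50 mm ring from the holder and set it on the thread start. I then turned it about 328° to the landing (one regrip on the way) and about 0.3 turn more, through the play and onto the washer. The job was handed in at about 25 s with the gripper well clear.

**Last checks:**
- **Height:** the depth camera, corrected for its 0.6 mm bias, puts the underside about 1.5 mm below the unpressed shoulder. The tool heights gave 1.45 mm.
- **Level and centre:** tilt is about 0.002 rad. The ring's centre measured within about 2 mm of the stud, which is about the camera's accuracy.
- **Glass and bottles:** I never went near them, but I did not measure them again at the end.

**Checks that disagreed:**
- **Torque:** the wrist torque did not show the expected clear rise; it stayed within its noise of about 0.05 N m. I judged "snug" from the heights, and from the downward pull on the tool as the thread began to draw the ring.
- **Cameras:** the two cameras differed by 3 to 4 mm on the stud's position, so I settled it by the contact forces.

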